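# Seat a tile in the jig and hold it with the squeeze-pump clamp

## Robot

A 6-joint arm with a two-finger parallel gripper is mounted at the origin on the work surface. World frame = base frame: x ahead of the robot, y to its left, z up, the work surface at z = 0. Lengths are in m, angles in rad, forces in N, time in s.
With the tool pointing down it reaches from about 0.3 to 0.875 m from the base axis. Payload 6.4 kg.
Tool frame: the origin (TCP) lies midway between the tips of the shut fingers; the grasp point (between the pads) lies 19 mm behind it; y points along the fingers, x is the direction in which the jaws open and shut, and the axes are right-handed (so a half turn about y gives the same grasp; the last joint's range is limited). The gripper opens to 85 mm and grips with 20 to 120 N. Pads are 22 mm wide; open, the fingers measure 114 mm over their backs; the gripper's body (76 mm by 85 mm) begins 54 mm behind the grasp point. The pads swing forward as they close: fully open they stand 13 mm farther back than shut.
Start: joints at [-1.413, 0.181, 1.607, -0, 1.354, -0.206], TCP at [0.205, -0.537, 0.231] pointing down, gripper open.
Joint ranges: [-2.99, 2.99], [-0.89, 2.07], [0.3, 2.58], [-1.14, 4.28], [0, 2.63], [-3.12, 3.12]. Speed limits (rad/s): [2.57, 2.57, 3.01, 3.14, 3.14, 3.14].

## Interface

Orientations are given as a unit quaternion [w, x, y, z].
In Python, from bench import ctrl gives the robot as it stands.
- The arm moves only by the tool step_arm, never from a script. Its argument "commands" is a list of rows, each a list of 7 numbers: the turn, a rotation vector about the tool's x, y, z in units of 6 degrees (1.0 is 6 degrees), then the shift along the tool's x, y, z in units of 30 mm (1.0 is 30 mm), then the opening, from 0 (shut) to 1 (fully open). A call has 1 to 10 rows; each row shifts and turns the commanded pose from where the row before left it, along the tool's axes as they then stand; what a row does not reach is not made up. A row lasts 1/10 s, in which the tool goes at most 50 mm and 8.59 degrees, less where a joint would pass 70% of its speed; a pose out of reach is approached as far as the arm can. A call with a number of a shift or a turn outside -1 to 1 is refused whole. A call with a gripper value outside its range is refused whole. The fingers move at their own pace and stop on an object; the grip force is fixed at half the most. Time passes only in rows, so rows that do not move let the fingers close. It gives the time, the measured TCP pose, the force and the opening at its end, in the units of the state.
- ctrl.get_obs(): the state, without advancing time (a new reading comes with each control period).
- ctrl.camera(name): name is "scene" or "top" or "wrist"; returns (picture, depth): 480x640x3 uint8, blue, green, red; 480x640 float32, m along the optical axis (not along the pixel's ray), 0 where there is no reading.
- ctrl.get_calibration(name): a dict with "intrinsics" (3x3 intrinsics, pixels), "R" (3x3) and "t" (3): a world point X has camera coordinates R X + t. Camera axes: x right, y down, z forward; pixel columns grow to the right and rows downward; lengths in m; the calibration is good to about 2 mm. A picture is of the moment at which its call begins: read the wrist's pose just before it. get_calibration takes no time and is no camera call; for the wrist camera it gives the pose at the moment of the call.
- ctrl.hand_in(): hands the job in, once; it reports no verdict.
Trained networks look in the newest picture that a camera, given by its name, has taken for a name from the list of things; names that differ only in an ending like _2 or _b are one class to them, and where a whole thing is asked for, a point or a joint stands for the part that bears it (a point fixed in the world has none). Each returns a list of dicts, best first, with "p" (0 to 1); they miss things now and then, are a little off and sometimes report something else, mostly with a low value. They report only what shows in the picture. A call takes as long as a camera call. They do not tell look-alikes from the thing itself.
- ctrl.boxes_of(thing, camera): "point" ([x, y, z] in m, in the coordinates of the camera as it stood for that picture, good to about 4 mm: the middle of the surface that is visible of it).
- ctrl.silhouettes(thing, camera): "pixels" (480x640 bool, what is visible of it).
The state is a dict: "time_s": time; "q": joint angles; "dq": joint speeds; "joint_efforts": joint torques, N m; "eef_pos": TCP position; "eef_rot": TCP orientation; "wrist_force": force on the tool from outside, world axes, zero at the start; "torque": the same for the moment, N m; "opening": opening from 0.0 (shut) to 1.0 (fully open).
Only numpy, scipy, OpenCV 4.12 (cv2) and the standard library are available. Lean on these libraries where they do the work, as an engineer would, in place of code of your own. Each camera call takes 0.05 s, during which the arm holds its last target.

## Task

Press the loose tile in the jig down until it is fully home in its nest, then pump the clamp's two squeeze levers until the jaw's sprung pad bears on the tile and is pushed in about half-way, never so far that it would crack the tile (more than about two thirds of its travel). Move the jaw with the levers only, leave the other things on the bench where they are, and finish while still holding the levers squeezed: the clamp's own lock is too weak to keep that grip.

Things in the scene. Friction and masses are not known exactly. Their poses are not given: they have to be found in the camera images.
- jig: fixed tile jig with squeeze-pump clamp on a 150 x 350 x 12 mm plywood board; origin on the bench top. Its y axis is the clamp line: tile nest 110 mm to -y, pump head (aluminium, 96 mm high) with two squeeze levers 90 mm to +y; the jaw closes towards -y. The nest has side rails with tops 36.5 mm above the bench and, at y = -150 mm, a fence 42 mm high; pad and tile face each other along y.
- tile_mid (a point): centre of the loose white ceramic tile, 80 x 80 x 10 mm, flat in the nest on a cork bed that slides down stiffly (about 7 N, stays where pushed). It starts 8 mm proud: centre 39 mm, top 44 mm above the bench. Fully home: centre 31 mm, top 36 mm, level with the side rails. Play 1.5 mm to each rail, a few mm to the fence.
- grip (a point): point fixed on the jig midway between the two levers, 150 mm above the bench, where they are squeezed from above, one finger outside each, closing along the jig's y. They stand to 174 mm; at this height 65 mm over their outer faces released, 29 mm fully squeezed (22 mm wide in x). Above 96 mm nothing else stands near them.
- lever_a: the lever nearer the jaw, origin on its pivot 87 mm above the bench; rubber paddle 22 x 10 x 58 mm on top. The levers are linked and spring back (0.28 rad of swing each). Squeezing ratchets the jaw towards the tile: 1 mm per 3 mm the fingers close, up to 12 mm a stroke, of which up to 4 mm (a tooth) may be lost before it bites. Open the fingers to over 65 mm for the next bite. Needs 1 to 7 N per finger.
- lever_b: the other lever, same size, origin on its pivot; linked to the first, both swing towards each other
- jaw: dark steel jaw block 44 x 20 x 32 mm on a toothed bar through the pump head; origin mid-face towards the tile, 31 mm above the bench. Starts with the pad 13 to 36 mm from the tile. Between squeezes it stays put, but with the levers released its lock holds only 3 N: a harder pressing jaw slides back until the pad is in only about 6 mm.
- pad (a joint): how far the jaw's sprung rubber pad is pushed into the jaw, m: 0 free (24 mm of bright stem with collar shows between pad and jaw), 0.012 half-way, 0.024 bottomed. Spring 0.4 N per mm.
- pad_face (a point): middle of the pad's face towards the tile, 31 mm above the bench; the pad plate is 40 x 6 x 16 mm
- pad_plate: the pad plate itself; origin on its back, 6 mm behind its face
- dispenser: bystander: red push dispenser of plastic rivets, 60 x 85 x 97 mm, origin under its middle
- tile_stack: bystander: stack of four square white tiles, 98 x 98 x 40 mm, origin under its middle
- visor: bystander: curved black safety visor standing on its edge, about 120 x 220 x 112 mm, origin under it
- level: bystander: aluminium level, 24 x 400 x 50 mm, origin under its middle
- caliper: bystander: steel caliper lying flat, 200 mm long, 9 mm high, origin under its beam
- square: bystander: small try square lying flat beside the jig, 90 x 80 x 12 mm, origin under its wooden stock
- rivet_jar: bystander: small clear jar, 48 mm across, 55 mm high, beside the jig, origin under it
- tile: the loose tile itself (see tile_mid); origin at the centre of its underside
Not all that is in view belongs to the job. Leave any green or orange look-alike of the tile alone.

How it is judged:
On the way, in this order (a step that is already met when the one before it is completed fails the run):
1. the tile is pressed fully home, level with the rails (z of tile_mid in the frame of jig below 0.033 m and angle between tile_mid's own z axis and vertical below 0.04 rad), for 0.2 s.
2. the jaw's pad has come to bear on the tile (value of joint pad above 0.002 m and contact force between pad_plate and tile above 0.4 N), for 0.1 s.
At the end, for the whole second after the job is handed in: the robot still holds the levers squeezed (at least 0.8 N of finger contact on a lever), the pad is pushed in 9 to 15 mm and presses the tile with over 2 N, and the tile is flat and home (its centre less than 33 mm above the bench) (all of step 1 and value of joint pad between 0.009 and 0.015 m and contact force between pad_plate and tile above 2 N and (contact force between the fingers and lever_a above 0.8 N or contact force between the fingers and lever_b above 0.8 N)); the arm keeps its last pose, push and grip.
It fails at once if the tile is crushed: the pad is pushed in more than 16 mm (value of joint pad above 0.016 m).
It fails at once if the jaw or its pad is pushed by the hand, not by the levers (contact force between the fingers and jaw above 2 N).
It fails at once if a bystander is moved by more than 30 mm (distance of any of dispenser, tile_stack, visor, level, caliper, square, rivet_jar from where it was at the start of the episode above 0.03 m).
It also fails if it takes over 54 s, if anything falls off the work surface, if the arm or the gripper's body presses on something with over 40 N, if the wrist force passes 120 N, or if a joint passes its speed limit or range.

## Working session

There is one attempt and no reset: what is moved stays moved. The work goes in short steps, Python scripts to look and compute and a tool call to move; the robot and the scene stay as the last step left them, time stands still between calls to the robot, and variables do not carry over. Pictures are saved under pics/ and viewed, and the job is handed in when it is done.

Besides the shell and the picture viewer there is one more tool, called after "Emit:" as name(argument=value, ...), one argument or row to a line, values as JSON. step_arm: Moves the arm, as the interface text tells. Its arguments: {"type":"object","properties":{"commands":{"type":"array"}},"required":["commands"]}

```bash
ls; mkdir -p pics; python3 - <<'E'
from bench import ctrl
import cv2, numpy as np
for n in ["scene","top","wrist"]:
    im,d=ctrl.camera(n); cv2.imwrite(f"pics/{n}0.png",im); np.save(f"pics/{n}0.npy",d)
    c=ctrl.get_calibration(n); print(n,np.round(c["R"],3).tolist(),np.round(c["t"],3),c["intrinsics"][0])
o=ctrl.get_obs(); print(o)
E
```

```text
pics
scene [[-0.808, 0.589, -0.009], [0.513, 0.696, -0.503], [-0.29, -0.411, -0.864]] [ 0.477 -0.241  1.556] [555.96482623   0.         323.04967675]
top [[-0.019, -1.0, -0.007], [-0.996, 0.019, -0.09], [0.09, 0.005, -0.996]] [1.000e-03 5.910e-01 1.495e+00] [488.20382475   0.         322.58876017]
wrist [[0.356, -0.935, -0.001], [-0.899, -0.343, 0.272], [-0.254, -0.096, -0.962]] [-0.574 -0.034  0.379] [379.69534123   0.         321.90859204]
{'time_s': 0.15, 'q': array([-1.41329942e+00,  1.81432657e-01,  1.60774737e+00,  6.24585532e-06,
        1.35380882e+00, -2.06311082e-01]), 'dq': array([-0.00151432, -0.00400278, -0.00145793, -0.00091511,  0.00136434,
       -0.00058895]), 'joint_efforts': array([ 1.44274600e-03, -4.45262432e+01, -3.51696503e+01, -2.83996505e-04,
        5.75646365e-03, -2.18316450e-05]), 'eef_pos': array([ 0.20455119, -0.53694198,  0.23057105]), 'eef_rot': array([ 0.5825603 , -0.5818424 ,  0.40163844, -0.40096071]), 'wrist_force': array([ 0.08415838, -0.16426098, -0.01183843]), 'torque': array([ 0.06112469, -0.04746377, -0.00527256]), 'opening': 1.000025821241628}
```

View pics/scene0.png

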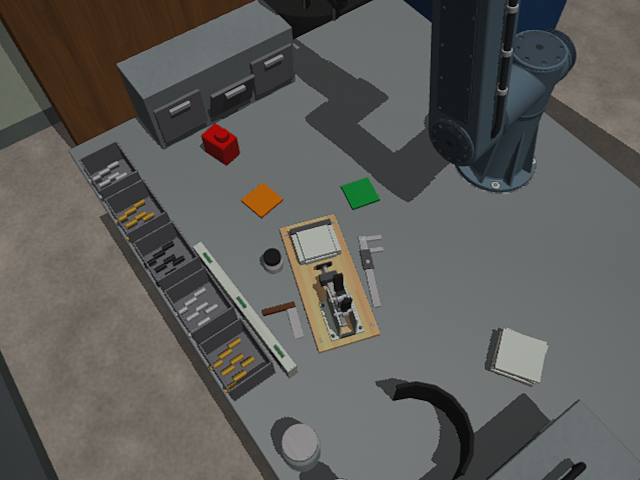

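View pics/top0.png

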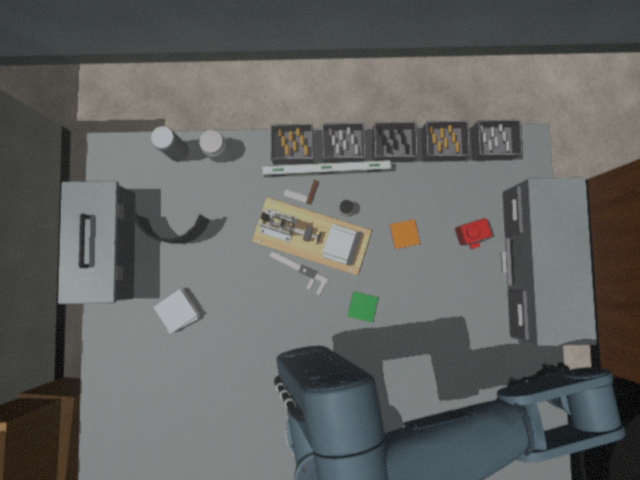

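```bash
cat > h.py <<'E'
from bench import ctrl
import cv2, numpy as np
def toworld(p,c):
    return np.array(c["R"]).T@(np.array(p)-np.array(c["t"]))
def R_of(q):
    from scipy.spatial.transform import Rotation as Ro
    return Ro.from_quat([q[1],q[2],q[3],q[0]]).as_matrix()
def cloud(d,c):
    K=np.array(c["intrinsics"]); v,u=np.mgrid[:480,:640]
    P=np.stack([(u-K[0,2])/K[0,0]*d,(v-K[1,2])/K[1,1]*d,d],-1)
    return (P-np.array(c["t"]))@np.array(c["R"])
def proj(X,c):
    K=np.array(c["intrinsics"]); p=np.array(c["R"])@np.array(X)+np.array(c["t"]); p=K@p; return p[:2]/p[2]
E
python3 - <<'E'
from h import *
for n in ["scene","top"]:
    ctrl.camera(n); c=ctrl.get_calibration(n)
    for t in ["jig","tile","lever_a","jaw","pad_plate","dispenser","tile_stack","visor","level","caliper","square","rivet_jar"]:
        for r in ctrl.boxes_of(t,n)[:3]:
            if r["p"]>0.15: print(n,t,round(r["p"],2),np.round(toworld(r["point"],c),3))
E
```

```text
scene jig 0.74 [ 0.571 -0.055  0.044]
scene jig 0.57 [0.623 0.076 0.01 ]
scene tile 0.98 [ 0.374 -0.13   0.008]
scene tile 0.86 [ 0.571 -0.054  0.045]
scene tile 0.68 [ 0.6   -0.264  0.013]
scene lever_a 0.78 [0.63  0.113 0.137]
scene lever_a 0.6 [0.644 0.155 0.144]
scene jaw 0.58 [0.61  0.041 0.033]
scene dispenser 0.65 [ 0.608 -0.446  0.073]
scene tile_stack 0.75 [0.382 0.445 0.041]
scene visor 0.62 [0.599 0.438 0.067]
scene level 0.68 [0.599 0.44  0.067]
scene level 0.59 [0.803 0.005 0.05 ]
scene caliper 0.96 [0.492 0.051 0.006]
scene square 0.87 [0.731 0.045 0.007]
scene rivet_jar 0.89 [ 0.681 -0.075  0.057]
top jig 0.67 [0.602 0.046 0.013]
top tile 0.82 [ 0.568 -0.056  0.039]
top tile 0.79 [ 0.371 -0.131  0.012]
top tile 0.57 [ 0.597 -0.263  0.011]
top lever_a 0.74 [ 0.567 -0.058  0.044]
top lever_a 0.65 [0.638 0.15  0.147]
top jaw 0.58 [0.606 0.045 0.034]
top jaw 0.41 [0.374 0.442 0.038]
top dispenser 0.95 [ 0.592 -0.47   0.075]
top dispenser 0.16 [0.603 0.046 0.015]
top tile_stack 0.88 [0.378 0.442 0.04 ]
top visor 0.62 [0.612 0.42  0.081]
top level 0.79 [ 0.802 -0.022  0.054]
top level 0.55 [0.606 0.042 0.033]
top caliper 0.74 [0.485 0.045 0.007]
top square 0.69 [0.624 0.107 0.166]
top square 0.64 [0.732 0.051 0.011]
top rivet_jar 0.65 [ 0.68  -0.082  0.057]
```

The white tile I want is in the jig, at scene (315,242) and top (341,245). Possible look-alikes in the scene picture are the green tile (360,193), the orange tile (262,200) and the white tile stack (518,355). Next I'll crop in close and fit the jig pose.

```bash
python3 - <<'E'
from h import *
im=cv2.imread("pics/scene0.png"); cv2.imwrite("pics/crop1.png",cv2.resize(im[200:360,240:420],None,fx=4,fy=4,interpolation=cv2.INTER_CUBIC)[:600,:800])
for n in ["top","scene"]:
    d=np.load(f"pics/{n}0.npy"); c=ctrl.get_calibration(n); P=cloud(d,c); img=cv2.imread(f"pics/{n}0.png")
    X,Y,Z=P[...,0],P[...,1],P[...,2]
    hsv=cv2.cvtColor(img,cv2.COLOR_BGR2HSV)
    reg=(abs(X-.6)<.16)&(abs(Y-.05)<.25)&(d>0)
    # bench level
    b=reg&(hsv[...,1]<60)&(abs(Z)<.01); print(n,"bench z",np.median(Z[b]))
    wood=reg&(hsv[...,0]>8)&(hsv[...,0]<25)&(hsv[...,1]>70)&(Z<.03)&(abs(X-.6)<.12)
    k=cv2.morphologyEx(wood.astype(np.uint8),cv2.MORPH_OPEN,np.ones((3,3)))
    n_,l,s,_=cv2.connectedComponentsWithStats(k); 
    i=1+np.argmax(s[1:,4]); m=l==i
    r=cv2.minAreaRect((P[m][:,:2]*1000).astype(np.float32)); print("board",r,np.median(Z[m]))
    til=reg&(hsv[...,1]<40)&(hsv[...,2]>140)&(Z>.034)&(Z<.055)&(np.hypot(X-.57,Y+.055)<.065)
    r=cv2.minAreaRect((P[til][:,:2]*1000).astype(np.float32)); print("tile",r,np.median(Z[til]),P[til].mean(0),til.sum())
    hi=reg&(Z>.13)&(Z<.19); print("high pts",hi.sum(),P[hi].mean(0))
    r=cv2.minAreaRect((P[hi][:,:2]*1000).astype(np.float32)); print(r,P[hi][:,2].max())
E
```

```text
top bench z 0.0007162674499053081
board ((542.7482299804688, 46.440834045410156), (288.9346618652344, 25.687469482421875), 71.13856506347656) 0.012497556693593825
tile ((568.4697265625, -57.786582946777344), (78.88259887695312, 106.89155578613281), 70.64996337890625) 0.04369480364076997 [ 0.56832115 -0.05769819  0.04338664] 824
high pts 88 [0.63460961 0.13803361 0.1645844 ]
((632.440673828125, 130.36721801757812), (70.26111602783203, 21.053665161132812), 70.8078384399414) 0.179259750037774
scene bench z 0.0004240943366291462
board ((597.5341796875, 25.61590576171875), (354.24835205078125, 149.98330688476562), 71.15345001220703) 0.01218898456757695
tile ((568.154052734375, -58.52061462402344), (81.37454223632812, 105.60678100585938), 71.45389556884766) 0.04369041718738666 [ 0.56881108 -0.05780933  0.04306665] 1046
high pts 257 [0.63245479 0.12843611 0.15887536]
((632.7396850585938, 131.0142822265625), (73.60880279541016, 21.791427612304688), 70.69734954833984) 0.1797729017855527
```

View pics/crop1.png

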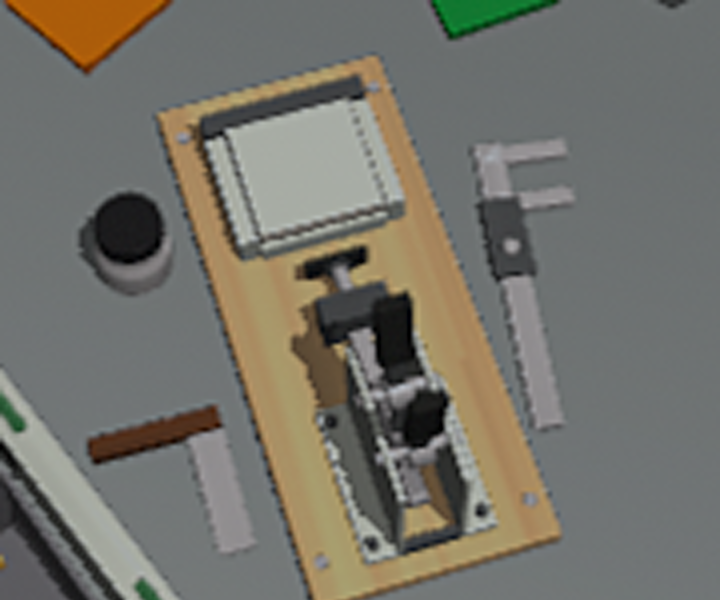

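The crop shows the white tile standing proud in the nest (crop ~(305,175)). The pad and stem are at (335,265), the jaw at (350,310), and the two levers at (393,335) and (420,415). From the fits, the jig yaw is about -19°, the tile is near (0.568,-0.058) and the grip point near (0.633,0.131). Next I'll plan the moves.

```bash
cat >> h.py <<'E'
from scipy.spatial.transform import Rotation as Ro
YJ=np.array([np.cos(np.deg2rad(71)),np.sin(np.deg2rad(71)),0]); XJ=np.array([YJ[1],-YJ[0],0])
ORG=np.array([0.6035,0.0457,0])
def plan(target,ang=None,sgn=1):
    o=ctrl.get_obs(); R=R_of(o["eef_rot"]); x=sgn*YJ; y=np.array([0,0,-1.]); T=np.stack([x,y,np.cross(x,y)],1)
    rv=Ro.from_matrix(R.T@T).as_rotvec(degrees=True)
    d=np.array(target)-o["eef_pos"]
    print("t",round(o["time_s"],2),"pos",np.round(o["eef_pos"],4),"open",round(o["opening"],3),"F",np.round(o["wrist_force"],1),"q",np.round(o["q"],2))
    print("turn rows(6deg)",np.round(rv/6,2)," shift now-axes",np.round(R.T@d/.03,2)," in final axes",np.round(T.T@d/.03,2))
E
python3 - <<'E'
from h import *
o=ctrl.get_obs(); print(np.round(R_of(o["eef_rot"]),3))
plan([.568,-.0585,.231]); plan([.568,-.0585,.231],sgn=-1)
E
```

```text
[[ 0.356  0.     0.935]
 [-0.935  0.     0.356]
 [-0.    -1.     0.   ]]
t 1.45 pos [ 0.2046 -0.5374  0.2313] open 1.005 F [-0.3 -0.2 -0. ] q [-1.41  0.18  1.61  0.    1.35 -0.21]
turn rows(6deg) [ -0.   -23.36   0.  ]  shift now-axes [-1.061e+01  1.000e-02  1.700e+01]  in final axes [ 1.904e+01  1.000e-02 -6.260e+00]
t 1.45 pos [ 0.2046 -0.5374  0.2313] open 1.005 F [-0.3 -0.2 -0. ] q [-1.41  0.18  1.61  0.    1.35 -0.21]
turn rows(6deg) [-0.    6.64 -0.  ]  shift now-axes [-1.061e+01  1.000e-02  1.700e+01]  in final axes [-1.904e+01  1.000e-02  6.260e+00]
```

Emit:
step_arm(
  commands=[
    [0, 0.95, 0, -0.5, 0, 1, 0],
    [0, 0.95, 0, -0.6, 0, 1, 0],
    [0, 0.95, 0, -0.8, 0, 1, 0],
    [0, 0.95, 0, -0.9, 0, 1, 0],
    [0, 0.95, 0, -1, 0, 0.9, 0],
    [0, 0.95, 0, -1, 0, 0.8, 0],
    [0, 0.94, 0, -1, 0, 0.6, 0],
    [0, 0, 0, -1, 0, 0.3, 0],
    [0, 0, 0, -1, 0, 0.3, 0],
    [0, 0, 0, 0, 0, 0, 0],
  ],
)

```text
time_s: 2.45
eef_pos: [0.4238, -0.2956, 0.2314]
eef_rot: [0.412, -0.411, 0.575, -0.575]
wrist_force: [0.2, -1.2, 0.2]
opening: -0.003
```

```bash
python3 - <<'E'
from h import *
plan([.568,-.0585,.12],sgn=-1)
E
```

```text
t 2.45 pos [ 0.4238 -0.2956  0.2314] open -0.003 F [ 0.2 -1.2  0.2] q [-0.84  0.05  1.75  0.    1.34  1.06]
turn rows(6deg) [-0.    0.04 -0.01]  shift now-axes [-9.03  3.72  2.01]  in final axes [-9.04  3.71  1.97]
```

Emit:
step_arm(
  commands=[
    [0, 0.04, 0, -1, 0.2, 0.2, 0],
    [0, 0, 0, -1, 0.3, 0.2, 0],
    [0, 0, 0, -1, 0.4, 0.2, 0],
    [0, 0, 0, -1, 0.4, 0.2, 0],
    [0, 0, 0, -1, 0.5, 0.2, 0],
    [0, 0, 0, -1, 0.5, 0.2, 0],
    [0, 0, 0, -1, 0.5, 0.2, 0],
    [0, 0, 0, -1, 0.5, 0.3, 0],
    [0, 0, 0, -1, 0.4, 0.3, 0],
    [0, 0, 0, 0, 0, 0, 0],
  ],
)

```text
time_s: 3.45
eef_pos: [0.5679, -0.061, 0.1184]
eef_rot: [0.41, -0.411, 0.577, -0.575]
wrist_force: [0.9, -0.6, -0.3]
opening: -0.004
```

```bash
python3 - <<'E'
from h import *
plan([.568,-.0585,.046],sgn=-1)
c=ctrl.get_calibration("wrist"); im,d=ctrl.camera("wrist"); cv2.imwrite("pics/w1.png",im)
P=cloud(d,c); rel=(P-ORG); jx=rel@XJ; jy=rel@YJ; Z=P[...,2]
hsv=cv2.cvtColor(im,cv2.COLOR_BGR2HSV)
m=(abs(Z-.044)<.004)&(abs(jx)<.06)&(abs(jy+.11)<.06)&(hsv[...,1]<50)
print(m.sum(),"x",np.percentile(jx[m],[1,50,99]),"y",np.percentile(jy[m],[1,50,99]),"z",np.median(Z[m]))
m=(abs(Z-.0365)<.003)&(abs(jx)<.07)&(abs(jy+.11)<.06)
print(m.sum(),"rails x",np.percentile(jx[m],[1,50,99]),"z",np.median(Z[m]))
E
```

```text
t 3.45 pos [ 0.5679 -0.061   0.1184] open -0.004 F [ 0.9 -0.6 -0.3] q [-0.32  0.3   1.71  0.    1.14  1.59]
turn rows(6deg) [ 0.02 -0.01 -0.01]  shift now-axes [-0.08  2.41 -0.02]  in final axes [-0.08  2.41 -0.02]
20087 x [-0.04368466  0.00895753  0.05229937] y [-0.16411643 -0.12089412 -0.07005561] z 0.044213603077763314
3555 rails x [-0.04999859  0.04853716  0.05589135] z 0.036878649451586316
```

View pics/w1.png

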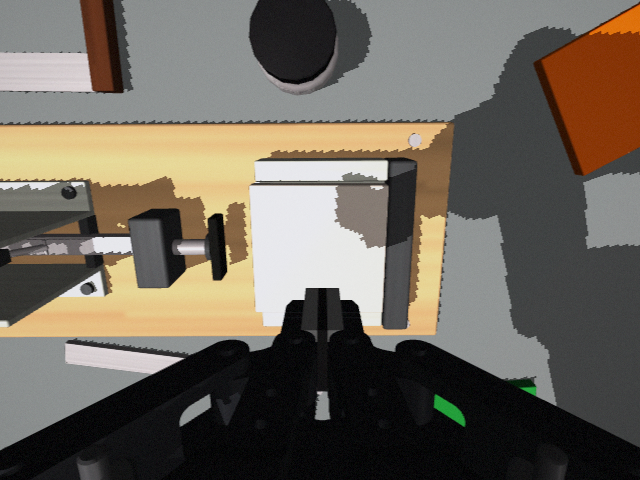

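The wrist view shows the tile over (250–388, 183–315), with the shut fingers above its near part. The rails are at rows ~170 and ~320. I'll check the tile centre from its edges before pressing.

```bash
python3 - <<'E'
from h import *
c=ctrl.get_calibration("wrist"); K=np.array(c["intrinsics"])
def atz(u,v,z):
    r=np.array(c["R"]).T@(np.linalg.inv(K)@[u,v,1]); C=-np.array(c["R"]).T@np.array(c["t"]); return C+r*(z-C[2])/r[2]
for u,v,z in [(252,184,.044),(387,184,.044),(257,312,.044),(387,316,.044),(255,161,.0365),(388,161,.0365),(263,325,.0365),(218,215,.039),(218,278,.039)]:
    X=atz(u,v,z)-ORG; print((u,v),np.round([X@XJ,X@YJ],4))
o=ctrl.get_obs();X=o["eef_pos"]-ORG;print("tcp",X@XJ,X@YJ)
E
```

```text
(252, 184) [ 0.0431 -0.0726]
(387, 184) [ 0.043  -0.1499]
(257, 312) [-0.0373 -0.0716]
(387, 316) [-0.0402 -0.1537]
(255, 161) [ 0.0555 -0.0737]
(388, 161) [ 0.0554 -0.1512]
(263, 325) [-0.0505 -0.0737]
(218, 215) [ 0.024  -0.0504]
(218, 278) [-0.0163 -0.0473]
tcp 0.0011789273420130392 -0.11403294963235398
```

Emit:
step_arm(
  commands=[
    [0, 0, 0, -0.07, 1, 0, 0],
    [0, 0, 0, 0, 1, 0, 0],
    [0, 0, 0, 0, 0.4, 0, 0],
    [0, 0, 0, 0, 0.1, 0, 0],
    [0, 0, 0, 0, 0.1, 0, 0],
    [0, 0, 0, 0, 0, 0, 0],
  ],
)

```text
time_s: 4.1
eef_pos: [0.5693, -0.0621, 0.0436]
eef_rot: [-0.41, 0.409, -0.576, 0.577]
wrist_force: [0.0, -0.0, 0.9]
opening: -0.001
```

Emit:
step_arm(
  commands=[
    [0, 0, 0, 0, 0.1, 0, 0],
    [0, 0, 0, 0, 0.1, 0, 0],
    [0, 0, 0, 0, 0, 0, 0],
  ],
)

```text
time_s: 4.4
eef_pos: [0.5697, -0.062, 0.0377]
eef_rot: [-0.41, 0.409, -0.575, 0.577]
wrist_force: [-0.3, -1.5, 3.1]
opening: 0.001
```

Emit:
step_arm(
  commands=[
    [0, 0, 0, 0, 0.05, 0, 0],
    [0, 0, 0, 0, 0.05, 0, 0],
    [0, 0, 0, 0, 0, 0, 0],
  ],
)

```text
time_s: 4.7
eef_pos: [0.5698, -0.062, 0.0359]
eef_rot: [-0.41, 0.409, -0.575, 0.577]
wrist_force: [-3.5, -0.3, 15.4]
opening: -0.001
```

Emit:
step_arm(
  commands=[
    [0, 0, 0, 0, 0.04, 0, 0],
    [0, 0, 0, 0, 0.04, 0, 0],
    [0, 0, 0, 0, 0, 0, 0],
  ],
)

```text
time_s: 5.0
eef_pos: [0.5699, -0.062, 0.0357]
eef_rot: [-0.41, 0.409, -0.575, 0.577]
wrist_force: [-13.3, 1.3, 33.9]
opening: -0.003
```

The tile bottomed out at z≈0.0357 with the force rising. Now I'll raise the tool and check.

Emit:
step_arm(
  commands=[
    [0, 0, 0, 0, -0.3, 0, 0],
    [0, 0, 0, 0, -1, 0, 0],
    [0, 0, 0, 0, -1, 0, 0],
    [0, 0, 0, 0, -1, 0, 0.3],
    [0, 0, 0, 0, -1, 0, 1],
    [0, 0, 0, 0, -1, 0, 1],
    [0, 0, 0, 0, 0, 0, 1],
  ],
)

```text
time_s: 5.7
eef_pos: [0.5714, -0.062, 0.1954]
eef_rot: [-0.412, 0.407, -0.574, 0.579]
wrist_force: [0.1, -1.0, 0.3]
opening: 0.679
```

```bash
python3 - <<'E'
from h import *
c=ctrl.get_calibration("wrist"); im,d=ctrl.camera("wrist"); cv2.imwrite("pics/w2.png",im)
P=cloud(d,c); rel=(P-ORG); jx=rel@XJ; jy=rel@YJ; Z=P[...,2]
m=(abs(jx-.005)<.03)&(abs(jy+.11)<.033)&(Z<.06)&(d>0)
A=np.c_[jx[m],jy[m],np.ones(m.sum())]; s=np.linalg.lstsq(A,Z[m],rcond=None)[0]
print("tile plane slopes, z at centre",s[:2],s[2]-.11*s[1],m.sum(),np.std(Z[m]))
r=(abs(jx-.0493)<.002)&(abs(jy+.11)<.03); print("rail z",np.median(Z[r]),r.sum())
r=(abs(jx-.065)<.004)&(abs(jy+.11)<.03); print("board z",np.median(Z[r]),r.sum())
plan([.6327,.1308,.20],sgn=-1)
E
```

```text
tile plane slopes, z at centre [ 0.00086933 -0.00025867] 0.03640438106013915 5792 0.0006998730559284402
rail z 0.03696466256315551 391
board z 0.012493482356864628 696
t 5.75 pos [ 0.5701 -0.0616  0.1928] open 0.768 F [-0.7  0.5 -1.2] q [-0.31  0.21  1.65  0.    1.27  1.59]
turn rows(6deg) [-0.06 -0.04 -0.  ]  shift now-axes [-6.74 -0.24 -0.14]  in final axes [-6.74 -0.24 -0.12]
```

View pics/w2.png

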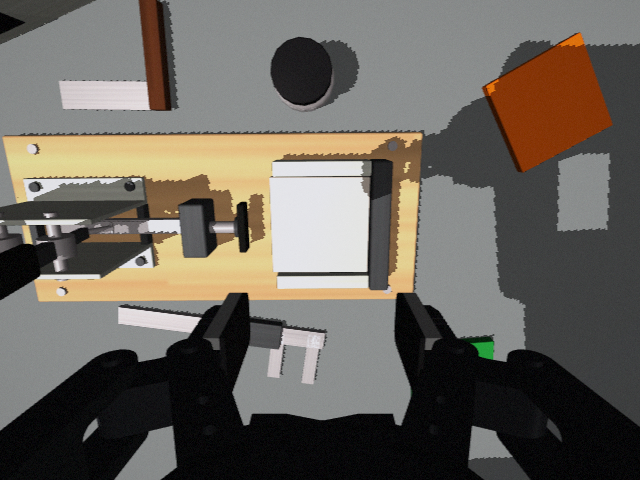

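The tile is flat and level with the rails (wrist pixels 272–370, 177–275). The jaw and pad are at (197,228) and (242,226). Next I'll move over the levers.

Emit:
step_arm(
  commands=[
    [0, 0, 0, 0, -1, 0, 1],
    [-0.06, -0.04, 0, -0.3, -0.8, 0, 1],
    [0, 0, 0, -1, 0, 0, 1],
    [0, 0, 0, -1, 0, 0, 1],
    [0, 0, 0, -1, 0, 0, 1],
    [0, 0, 0, -1, 0, 0, 1],
    [0, 0, 0, -1, 0, 0, 1],
    [0, 0, 0, -1, 0, -0.1, 1],
    [0, 0, 0, -0.4, 0, 0, 1],
    [0, 0, 0, 0, 0, 0, 1],
  ],
)

```text
time_s: 6.75
eef_pos: [0.6306, 0.1311, 0.2424]
eef_rot: [0.409, -0.413, 0.577, -0.573]
wrist_force: [-0.4, -0.3, 0.6]
opening: 0.995
```

```bash
python3 - <<'E'
from h import *
plan([.6327,.1308,.135],sgn=-1)
c=ctrl.get_calibration("wrist"); im,d=ctrl.camera("wrist"); cv2.imwrite("pics/w3.png",im)
P=cloud(d,c); rel=(P-ORG); jx=rel@XJ; jy=rel@YJ; Z=P[...,2]
m=(Z>.165)&(Z<.182)&(abs(jx)<.04)&(abs(jy-.09)<.06)&(d>0)
for s in [m&(jy<.09),m&(jy>.09)]:
    print(s.sum(),"x",np.percentile(jx[s],[2,98]),"y",np.percentile(jy[s],[2,98]),Z[s].max())
c=ctrl.get_calibration("top"); im,d=ctrl.camera("top"); 
c=ctrl.get_calibration("scene"); im,d=ctrl.camera("scene"); cv2.imwrite("pics/s3.png",cv2.resize(im[150:360,220:460],None,fx=2.5,fy=2.5))
E
```

```text
t 6.75 pos [0.6306 0.1311 0.2424] open 0.995 F [-0.4 -0.3  0.6] q [0.02 0.33 1.4  0.   1.42 1.92]
turn rows(6deg) [0.08 0.02 0.01]  shift now-axes [-0.02  3.58  0.1 ]  in final axes [-0.01  3.58  0.07]
700 x [-0.00760339  0.01279909] y [0.05602033 0.06609626] 0.17631018971280504
701 x [-0.00786615  0.01248431] y [0.11513439 0.12528735] 0.17639140382707794
```

View pics/w3.png

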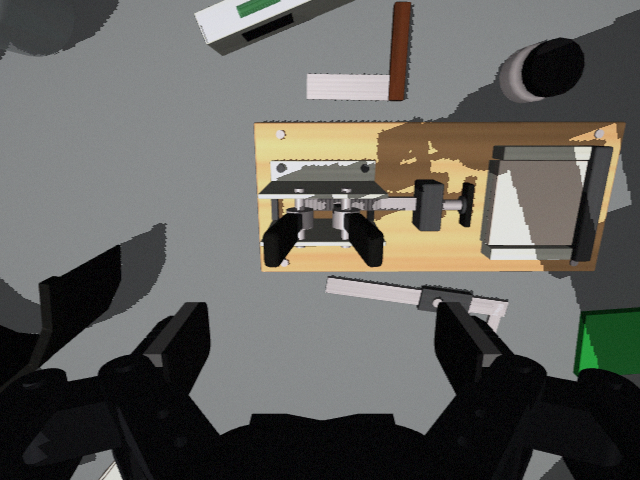

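View pics/s3.png

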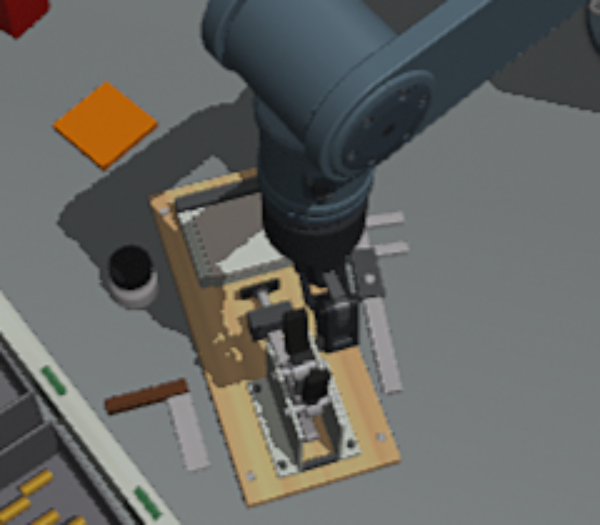

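Fingers straddle u≈322, and the levers are at u≈283 and 365, row 240, so they line up. Their centre in the jig frame is (0.0025, 0.0906). Now I'll descend.

Emit:
step_arm(
  commands=[
    [0.08, 0, 0, -0.03, 0, 0.16, 1],
    [0, 0, 0, 0, 0.9, 0, 1],
    [0, 0, 0, 0, 1, 0, 1],
    [0, 0, 0, 0, 1, 0, 1],
    [0, 0, 0, 0, 0.9, 0, 1],
    [0, 0, 0, 0, 0, 0, 1],
  ],
)

```text
time_s: 7.5
eef_pos: [0.6331, 0.1277, 0.1253]
eef_rot: [0.408, -0.412, 0.577, -0.575]
wrist_force: [-1.3, -1.0, -0.3]
opening: 0.999
```

```bash
cat >> h.py <<'E'
def meas(name,cam="wrist"):
    o=ctrl.get_obs(); c=ctrl.get_calibration(cam); im,d=ctrl.camera(cam); cv2.imwrite(f"pics/{name}.png",im)
    P=cloud(d,c); rel=(P-ORG); jx=rel@XJ; jy=rel@YJ; Z=P[...,2]
    print("t",round(o["time_s"],2),"tcp jig",np.round([(o["eef_pos"]-ORG)@XJ,(o["eef_pos"]-ORG)@YJ,o["eef_pos"][2]],4),"open",round(o["opening"],3),"F",np.round(o["wrist_force"],1))
    reg=(d>0)&(abs(jx-.0025)<.018)&(jy>-.16)&(jy<.06)
    for nm,z0,z1 in [("jaw",.044,.051),("pad",.037,.0425),("tile",.033,.0368)]:
        m=reg&(Z>z0)&(Z<z1)&((jy<-.06)==(nm=="tile") if nm=="tile" else True)
        if m.sum(): print(nm,m.sum(),np.round(np.percentile(jy[m],[2,10,50,90,98]),4))
    # profile
    for y in np.arange(-.085,.02,.003):
        s=reg&(abs(jy-y)<.0015)&(abs(jx-.0025)<.014)
        if s.sum(): print(int(round(y*1000)),round(float(np.percentile(Z[s],90))*1000),end="; ")
    print()
    return im,c
E
python3 - <<'E'
from h import *
meas("w4"); meas("s4","scene")
E
```

```text
t 7.5 tcp jig [0.0013 0.0871 0.1253] open 0.999 F [-1.3 -1.  -0.3]
jaw 1956 [-0.0166 -0.0147 -0.0062  0.0019  0.0478]
pad 1586 [-0.111  -0.1013 -0.0457  0.0022  0.0457]
tile 3065 [-0.1144 -0.1096 -0.0901 -0.0704 -0.0681]
-85 37; -82 37; -79 37; -76 37; -73 37; -70 37; -67 36; -64 13; -61 14; -49 38; -46 40; -43 40; -40 39; -37 37; -34 36; -31 37; -28 37; -25 37; -22 37; -16 48; -13 48; -10 48; -7 48; -4 48; -1 48; 2 47; 5 29; 8 29; 11 29; 14 191; 17 196; 
t 7.55 tcp jig [0.0028 0.0879 0.1281] open 1.0 F [-0.2  0.7 -0. ]
jaw 61 [-0.1586 -0.1568 -0.011   0.0003  0.0019]
pad 185 [-0.1583 -0.1528 -0.1115 -0.0441  0.0024]
tile 197 [-0.1515 -0.145  -0.112  -0.0799 -0.0711]
-85 38; -82 37; -79 39; -76 39; -73 37; -70 38; -67 29; -64 16; -49 40; -46 39; -43 38; -40 43; -37 35; -34 16; -19 46; -16 48; -13 46; -10 49; -7 50; -4 50; -1 48; 2 45; 5 34; 8 30; 11 29; 14 30; 17 30;
```

View pics/w4.png

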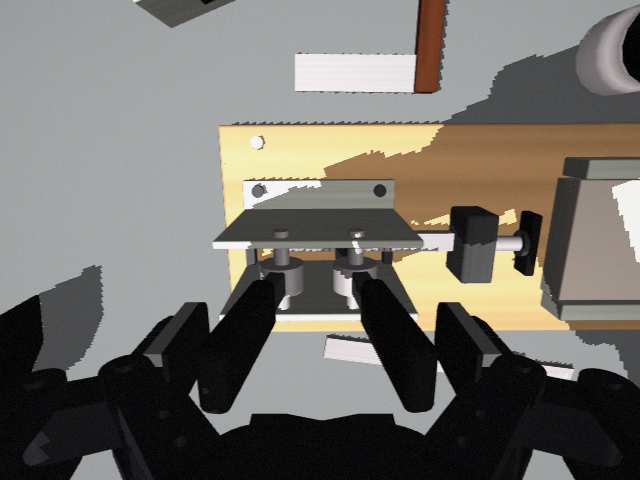

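Before squeezing, the jaw face is at jy≈-0.017, the pad face at ≈-0.048 and the tile edge at ≈-0.068, so the gap is about 20 mm. I'll centre on the levers and make the first stroke. It moves the jaw 12 mm at most, so it can't reach the tile.

Emit:
step_arm(
  commands=[
    [0, 0, 0, -0.09, 0, 0, 0.8],
    [0, 0, 0, 0, 0, 0, 0.6],
    [0, 0, 0, 0, 0, 0, 0.45],
    [0, 0, 0, 0, 0, 0, 0.37],
    [0, 0, 0, 0, 0, 0, 0.37],
    [0, 0, 0, 0, 0, 0, 0.37],
    [0, 0, 0, 0, 0, 0, 0.37],
  ],
)

```text
time_s: 8.3
eef_pos: [0.638, 0.1281, 0.1334]
eef_rot: [-0.411, 0.411, -0.573, 0.578]
wrist_force: [-6.2, -11.9, 9.2]
opening: 0.374
```

```bash
python3 - <<'E'
from h import *
meas("w5"); meas("s5","scene")
E
```

```text
t 8.3 tcp jig [0.0058 0.0892 0.1334] open 0.374 F [ -6.2 -11.9   9.2]
jaw 1829 [-0.0271 -0.0252 -0.0166 -0.0086  0.0477]
pad 1527 [-0.117  -0.1076 -0.0561 -0.0083  0.0456]
tile 3252 [-0.1203 -0.115  -0.0928 -0.0709 -0.0682]
-85 37; -82 37; -79 37; -76 37; -73 37; -70 37; -67 36; -58 40; -55 40; -52 40; -49 39; -46 36; -43 37; -40 37; -37 37; -34 37; -28 48; -25 48; -22 48; -19 48; -16 48; -13 48; -10 48; -7 44; -4 29; -1 29; 2 29; 5 29; 8 29; 11 29; 14 29; 17 29; 
t 8.35 tcp jig [0.0058 0.0892 0.1334] open 0.374 F [ -6.1 -12.4   9.8]
jaw 41 [-0.1597 -0.1552 -0.0212 -0.0099  0.0466]
pad 204 [-0.1577 -0.1518 -0.1161 -0.0548 -0.009 ]
tile 189 [-0.1515 -0.146  -0.1133 -0.0815 -0.0724]
-85 38; -82 39; -79 38; -76 41; -73 39; -70 33; -67 41; -61 35; -58 41; -55 41; -52 39; -49 36; -46 32; -28 50; -25 49; -22 50; -19 51; -16 52; -13 48; -10 46; -7 33; -4 20; -1 30; 2 26; 5 30; 8 32; 11 29; 14 29; 17 32;
```

View pics/w5.png

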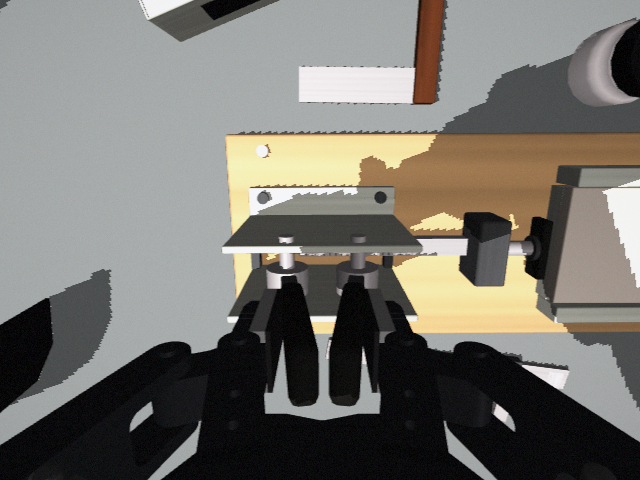

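Stroke 1 moved the jaw about 10.5 mm (pad at wrist (537,248), near the tile edge at 550), leaving a gap of ≈10 mm. The tool is pushed sideways with about 13 N, so I'll shift 1.5 mm towards the jaw when I release and then make the second stroke.

Emit:
step_arm(
  commands=[
    [0, 0, 0, 0, 0, 0, 0.6],
    [0, 0, 0, 0, 0, 0, 0.9],
    [0, 0, 0, 0, 0, 0, 1],
    [0, 0, 0, 0.05, 0, 0, 1],
    [0, 0, 0, 0, 0, 0, 1],
    [0, 0, 0, 0, 0, 0, 1],
  ],
)

```text
time_s: 9.0
eef_pos: [0.6367, 0.1305, 0.1303]
eef_rot: [-0.412, 0.41, -0.575, 0.576]
wrist_force: [-0.2, 0.1, -0.5]
opening: 1.001
```

```bash
python3 - <<'E'
from h import *
meas("w6"); plan([.6327,.1308,.128],sgn=-1)
E
```

```text
t 9.0 tcp jig [0.0038 0.091  0.1303] open 1.001 F [-0.2  0.1 -0.5]
jaw 1873 [-0.0271 -0.0253 -0.0167 -0.0087  0.0463]
pad 1533 [-0.1115 -0.102  -0.0558 -0.0083  0.045 ]
tile 2992 [-0.1147 -0.1096 -0.0901 -0.0707 -0.0683]
-85 37; -82 37; -79 37; -76 37; -73 37; -70 37; -67 36; -58 40; -55 40; -52 40; -49 39; -46 36; -43 37; -40 36; -37 37; -34 37; -28 48; -25 48; -22 48; -19 48; -16 48; -13 48; -10 48; -7 44; -4 29; -1 29; 2 29; 5 29; 8 29; 11 29; 14 29; 17 30; 
t 9.05 pos [0.6367 0.1305 0.1302] open 0.999 F [ 0.1  0.2 -0.5] q [ 0.02  0.44  1.49 -0.    1.21  1.92]
turn rows(6deg) [-0.02  0.   -0.  ]  shift now-axes [ 0.03  0.07 -0.13]  in final axes [ 0.03  0.07 -0.13]
```

Emit:
step_arm(
  commands=[
    [0, 0, 0, 0.07, 0.05, 0, 0.8],
    [0, 0, 0, 0, 0, 0, 0.65],
    [0, 0, 0, 0, 0, 0, 0.5],
    [0, 0, 0, 0, 0, 0, 0.4],
    [0, 0, 0, 0, 0, 0, 0.36],
    [0, 0, 0, 0, 0, 0, 0.36],
    [0, 0, 0, 0, 0, 0, 0.36],
  ],
)

```text
time_s: 9.75
eef_pos: [0.6365, 0.1283, 0.1304]
eef_rot: [-0.412, 0.41, -0.575, 0.577]
wrist_force: [-2.9, 0.3, 10.1]
opening: 0.369
```

```bash
python3 - <<'E'
from h import *
meas("w7")
E
```

```text
t 9.75 tcp jig [0.0043 0.0889 0.1304] open 0.369 F [-2.9  0.3 10.1]
jaw 1898 [-0.035  -0.0331 -0.0246 -0.0165  0.0478]
pad 1575 [-0.1132 -0.1041 -0.0639 -0.0162  0.0467]
tile 3089 [-0.1166 -0.1117 -0.0916 -0.0713 -0.0605]
-85 37; -82 37; -79 37; -76 37; -73 37; -70 37; -67 39; -64 40; -61 40; -58 39; -55 36; -52 37; -49 37; -46 37; -43 37; -40 37; -37 47; -34 48; -31 48; -28 48; -25 48; -22 48; -19 48; -16 46; -13 29; -10 29; -7 29; -4 29; -1 29; 2 29; 5 29; 8 29; 11 29; 14 29; 17 29;
```

View pics/w7.png

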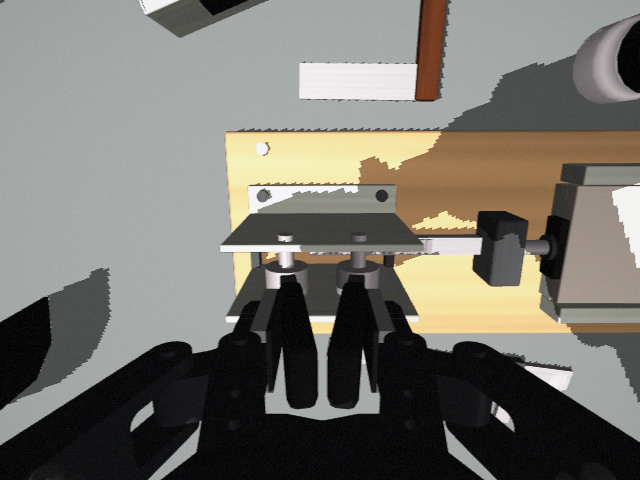

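Stroke 2 moved the jaw 7.9 mm (one tooth partly lost). The pad is now about 2 mm from the tile (wrist (552,247) against the edge at 558), and the sideways force is near zero. A third stroke can put the pad in by 10 mm at most.

Emit:
step_arm(
  commands=[
    [0, 0, 0, 0, 0, 0, 0.6],
    [0, 0, 0, 0, 0, 0, 0.9],
    [0, 0, 0, 0, 0, 0, 1],
    [0, 0, 0, 0, 0, 0, 1],
    [0, 0, 0, 0, 0, 0, 0.8],
    [0, 0, 0, 0, 0, 0, 0.65],
    [0, 0, 0, 0, 0, 0, 0.5],
    [0, 0, 0, 0, 0, 0, 0.4],
    [0, 0, 0, 0, 0, 0, 0.36],
    [0, 0, 0, 0, 0, 0, 0.36],
  ],
)

```text
time_s: 10.8
eef_pos: [0.6367, 0.1283, 0.1307]
eef_rot: [-0.412, 0.41, -0.574, 0.577]
wrist_force: [-2.0, 1.4, 10.1]
opening: 0.37
```

Emit:
step_arm(
  commands=[
    [0, 0, 0, 0, 0, 0, 0.36],
    [0, 0, 0, 0, 0, 0, 0.36],
  ],
)

```text
time_s: 11.0
eef_pos: [0.6367, 0.1283, 0.1307]
eef_rot: [-0.412, 0.41, -0.575, 0.577]
wrist_force: [-2.6, 1.3, 11.2]
opening: 0.37
```

```bash
python3 - <<'E'
from h import *
im,c=meas("w8")
cv2.imwrite("pics/w8c.png",cv2.resize(im[150:340,420:640],None,fx=3.5,fy=3.15,interpolation=cv2.INTER_CUBIC))
meas("s8","scene")
E
```

```text
t 11.0 tcp jig [0.0045 0.0889 0.1307] open 0.37 F [-2.6  1.3 11.2]
jaw 1886 [-0.0427 -0.0409 -0.0323 -0.0242  0.0481]
pad 1518 [-0.1136 -0.1034 -0.0665 -0.0239  0.0465]
tile 2995 [-0.1173 -0.112  -0.0929 -0.0731 -0.0626]
-85 37; -82 37; -79 37; -76 37; -73 37; -70 39; -67 40; -64 40; -61 40; -58 37; -55 37; -52 37; -49 37; -43 48; -40 48; -37 48; -34 48; -31 48; -28 48; -25 47; -22 40; -19 29; -16 29; -13 29; -10 29; -7 29; -4 29; -1 29; 2 29; 5 29; 8 29; 11 30; 14 30; 17 31; 
t 11.05 tcp jig [0.0045 0.0889 0.1307] open 0.367 F [-1.7  1.  10.3]
jaw 51 [-0.1589 -0.1534 -0.0364 -0.0268 -0.0246]
pad 203 [-0.1591 -0.1516 -0.1172 -0.0663 -0.0293]
tile 179 [-0.1511 -0.1436 -0.1094 -0.0783 -0.064 ]
-85 39; -82 39; -79 38; -76 38; -73 38; -70 40; -67 41; -64 39; -61 40; -58 38; -55 38; -52 38; -46 44; -43 48; -40 51; -37 49; -34 49; -31 50; -28 50; -25 46; -22 20; -19 25; -16 17; -13 27; -10 23; -7 27; -4 28; -1 30; 2 31; 5 31; 8 30; 11 34; 14 31; 17 31;
```

View pics/w8c.png

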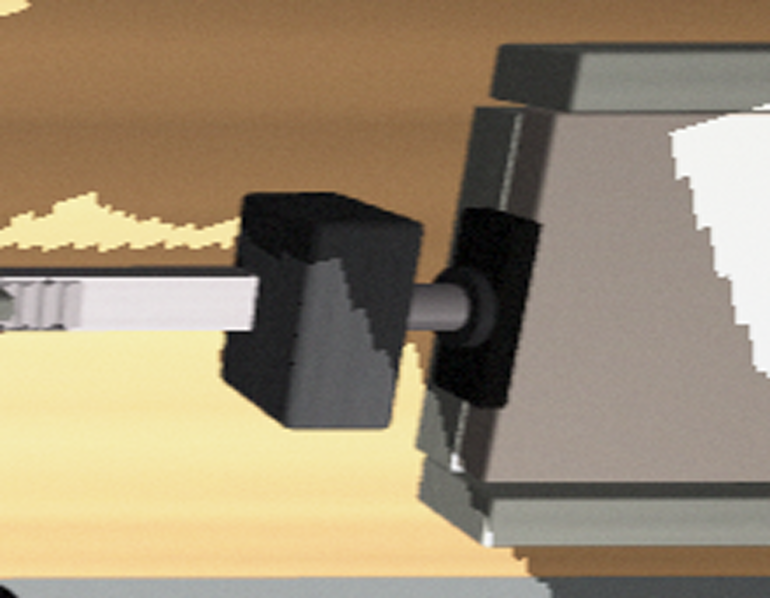

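```bash
cat >> h.py <<'E'
def padin(cam="wrist",name=None):
    c=ctrl.get_calibration(cam); im,d=ctrl.camera(cam)
    if name: cv2.imwrite(f"pics/{name}.png",im); np.save(f"pics/{name}.npy",d)
    P=cloud(d,c); rel=(P-ORG); jx=rel@XJ; jy=rel@YJ; Z=P[...,2]
    reg=(d>0)&(abs(jx-.0025)<.017)
    j=reg&(Z>.0455)&(Z<.052)&(jy>-.06)&(jy<.01)
    jf,jb=np.percentile(jy[j],[1.5,98.5])
    p=reg&(abs(jx-.0025)>.0085)&(Z>.0385)&(Z<.0425)&(jy<jf-.003)&(jy>-.078)
    pf,pm,pb=np.percentile(jy[p],[2,50,98])
    V=np.unique(np.round(jy[p]*1000)).astype(int)
    print(cam,"jaw",round(jf*1e3,1),round(jb*1e3,1),"pad",np.round(np.array([pf,pm,pb])*1e3,1),p.sum(),"in(face,mid,back)",np.round(30-(jf-pf)*1e3,1),np.round(27-(jf-pm)*1e3,1),np.round(24-(jf-pb)*1e3,1),V)
    return im
E
python3 - <<'E'
from h import *
padin("wrist","w9"); padin("scene","s9")
E
python3 - <<'E'
# reference: initial free state in scene0/top0
import h,numpy as np,cv2
class C:
    def get_calibration(s,n): return h.ctrl0.get_calibration(n)
    def camera(s,n): return cv2.imread(f"pics/{n}0.png"),np.load(f"pics/{n}0.npy")
h.ctrl0=h.ctrl; h.ctrl=C()
h.padin("scene"); h.padin("top")
E
```

```text
wrist jaw -42.9 -23.9 pad [-68.9 -65.9 -63. ] 211 in(face,mid,back) 4.0 4.0 3.8 [-69 -68 -67 -66 -65 -64 -63 -62]
scene jaw -43.3 -24.3 pad [-74.8 -67.1 -64.5] 9 in(face,mid,back) -1.4 3.2 2.8 [-75 -73 -69 -67 -65 -64]
scene jaw -17.7 2.4 pad [-77.6 -69.3 -42.5] 21 in(face,mid,back) -30.0 -24.7 -0.8 [-78 -77 -75 -74 -73 -72 -71 -70 -69 -49 -48 -46 -45 -44 -43 -42]
top jaw -47.0 -0.0 pad [-77.5 -75.2 -71.2] 4 in(face,mid,back) -0.5 -1.2 -0.3 [-78 -76 -75 -71]
```

The wrist depth gives the pad in ≈4 mm and bearing on the tile, with pad and collar at crop (490,305). The scene camera has too few points to be useful. I'll release for a fresh bite and close in stages, measuring partway.

Emit:
step_arm(
  commands=[
    [0, 0, 0, 0, 0, 0, 0.6],
    [0, 0, 0, 0, 0, 0, 0.9],
    [0, 0, 0, 0, 0, 0, 1],
    [0, 0, 0, 0, 0, 0, 1],
    [0, 0, 0, 0, 0, 0, 0.8],
    [0, 0, 0, 0, 0, 0, 0.65],
    [0, 0, 0, 0, 0, 0, 0.5],
    [0, 0, 0, 0, 0, 0, 0.5],
    [0, 0, 0, 0, 0, 0, 0.5],
  ],
)

```text
time_s: 12.1
eef_pos: [0.6366, 0.1283, 0.1297]
eef_rot: [-0.412, 0.41, -0.575, 0.577]
wrist_force: [0.4, 1.6, 5.9]
opening: 0.502
```

```bash
python3 - <<'E'
from h import *
print(ctrl.get_obs()["opening"]); padin("wrist","w10")
E
```

```text
0.5020572627270953
wrist jaw -47.1 -27.9 pad [-69.  -65.7 -62.9] 213 in(face,mid,back) 8.1 8.4 8.3 [-69 -68 -67 -66 -65 -64 -63 -62]
```

Emit:
step_arm(
  commands=[
    [0, 0, 0, 0, 0, 0, 0.45],
    [0, 0, 0, 0, 0, 0, 0.4],
    [0, 0, 0, 0, 0, 0, 0.37],
    [0, 0, 0, 0, 0, 0, 0.37],
    [0, 0, 0, 0, 0, 0, 0.37],
  ],
)

```text
time_s: 12.65
eef_pos: [0.6367, 0.1283, 0.1308]
eef_rot: [-0.412, 0.409, -0.575, 0.577]
wrist_force: [-2.4, 2.5, 12.0]
opening: 0.376
```

```bash
python3 - <<'E'
from h import *
o=ctrl.get_obs(); print(o["opening"],o["wrist_force"]); im=padin("wrist","w11")
cv2.imwrite("pics/w11c.png",cv2.resize(im[150:340,420:640],None,fx=3.5,fy=3.15,interpolation=cv2.INTER_CUBIC))
padin("wrist"); padin("scene","s11")
E
```

```text
0.3755939798482912 [-2.38135641  2.50065139 11.97820234]
wrist jaw -50.4 -31.3 pad [-68.8 -65.7 -62.7] 214 in(face,mid,back) 11.6 11.8 11.8 [-69 -68 -67 -66 -65 -64 -63 -62]
wrist jaw -50.4 -31.3 pad [-68.8 -65.3 -62.8] 220 in(face,mid,back) 11.6 12.1 11.6 [-69 -68 -67 -66 -65 -64 -63 -62]
scene jaw -50.1 -31.6 pad [-77.2 -67.1 -63.7] 6 in(face,mid,back) 2.9 10.1 10.4 [-78 -73 -68 -67 -65 -64]
```

View pics/w11c.png

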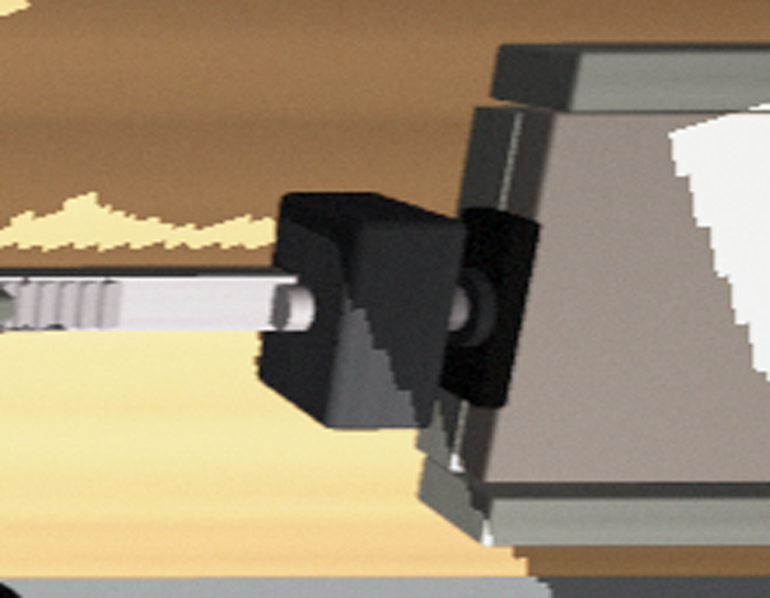

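View pics/w11.png

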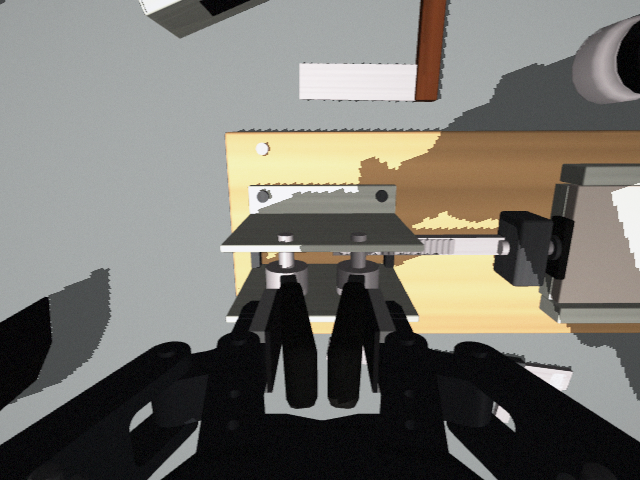

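The pad is in ≈11.8 mm (jaw at wrist (525,247), pad at (562,247) on the tile edge) and the fingers are on both levers. One settling check, including tile height, and then I'll hand in.

Emit:
step_arm(
  commands=[
    [0, 0, 0, 0, 0, 0, 0.37],
    [0, 0, 0, 0, 0, 0, 0.37],
    [0, 0, 0, 0, 0, 0, 0.37],
  ],
)

```text
time_s: 13.1
eef_pos: [0.6367, 0.1283, 0.1308]
eef_rot: [-0.412, 0.409, -0.574, 0.577]
wrist_force: [-3.6, 1.3, 10.8]
opening: 0.377
```

```bash
python3 - <<'E'
from h import *
o=ctrl.get_obs(); print(o["time_s"],o["opening"],o["wrist_force"]); padin("wrist","w12")
c=ctrl.get_calibration("wrist"); d=np.load("pics/w12.npy"); P=cloud(d,c); rel=P-ORG; jx=rel@XJ; jy=rel@YJ
m=(d>0)&(abs(jx-.0025)<.035)&(jy<-.075)&(jy>-.12)&(P[...,2]>.02)&(P[...,2]<.06)
A=np.c_[jx[m],jy[m],np.ones(m.sum())]; s=np.linalg.lstsq(A,P[...,2][m],rcond=None)[0]; print("tile slope",s[:2],"z",s[2]-.11*s[1])
ctrl.hand_in()
E
```

```text
13.1 0.37726022703645934 [-3.64790758  1.28651331 10.79429718]
wrist jaw -50.5 -31.4 pad [-68.7 -65.6 -62.7] 222 in(face,mid,back) 11.8 11.9 11.7 [-69 -68 -67 -66 -65 -64 -63]
tile slope [ 0.00010404 -0.00067445] z 0.036358790498976216
the job is handed in; nothing more can be done
```

I pressed the tile home and pumped the levers four times. I handed the job in at about 13 s with the fingers still squeezing the levers; no verdict is reported.

- **Tile:** with the fingers shut, I pushed until the force rose sharply (34 N at tip height 35.7 mm). At hand-in its top measured 36.4 mm above the bench, against about 37 mm for the rails earlier in the same kind of depth picture. The slope was under 0.001 rad.
- **Jaw:** the strokes moved it 10.5, 7.9, 7.8 and 7.6 mm. The third brought the pad to bear on the tile, about 4 mm in.
- **Final grip:** the wrist camera measured the pad 11.7 to 11.9 mm in, which is about 4.7 N by its spring rate. The finger opening stayed steady at 0.377.
- **Disagreement:** the scene camera read about 10 mm for the pad from only 6 points, so I did not rely on it.
- **Not checked:** contact forces on the levers and tile were inferred, not measured. I did not re-measure the bystanders, but none of the pictures I viewed showed one disturbed.

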